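# Turn the face-down printing block over and rack it

## Robot

A 6-joint arm with a two-finger parallel gripper is mounted at the origin on a cart in front of the work surface, level with it; the furniture and walls round the work are solid. World frame = base frame: x ahead of the robot, y to its left, z up, the work surface at z = 0. Lengths are in m, angles in rad, forces in N, time in s.
With the tool pointing down it reaches from about 0.35 to 0.975 m from the base axis. Payload 4.9 kg.
Tool frame: the origin (TCP) lies at the very end of the fingers, on their centre line; the grasp point (between the pads) lies 19 mm behind it; x points along the fingers, y is the direction in which the jaws open and shut, and the axes are right-handed (so a half turn about x gives the same grasp; the last joint's range is limited). The gripper opens to 85 mm and grips with 20 to 120 N. Pads are 22 mm wide; open, the fingers measure 114 mm over their backs; the gripper's body (76 mm by 85 mm) begins 54 mm behind the grasp point. The pads swing forward as they close: fully open they stand 13 mm farther back than shut.
Start: joints at [0.987, 0.053, 1.613, -0, 1.476, -0.119], TCP at [0.28, 0.559, 0.231] pointing down, gripper open.
Joint ranges: [-3.01, 3.01], [-1.01, 2.22], [0.06, 2.58], [-1.02, 4.17], [0.09, 2.62], [-3.14, 3.14]. Speed limits (rad/s): [2.57, 2.57, 3.14, 3.14, 3.14, 3.14].

## Interface

Orientations are given as a rotation vector (axis times angle).
In Python, from station import ctrl, get_image, calibration, finish_job, search_frame, cut_out, mark_of gives the robot as it stands. The module is installed in compiled form; this text tells all that it offers.
- The arm moves only by the tool arm_command, never from a script. Its argument "plan" is a list that holds one entry, the list of rows, each a list of 7 numbers: the shift along the tool's x, y, z in m, then the turn, a rotation vector about the tool's x, y, z in degrees, then the finger opening in m, from 0 to 0.0854. A call has 1 to 20 rows; each row shifts and turns the pose as measured when the row begins, along the tool's axes as they then stand; what a row does not reach is not made up. A row lasts 1/12 s, in which the tool goes at most 41.7 mm and 7.16 degrees, less where a joint would pass 70% of its speed; a pose out of reach is approached as far as the arm can. A call with a gripper value outside its range is refused whole. The fingers move at their own pace and stop on an object; "squeeze" is the grip in N (left out, the last holds). Time passes only in rows, so rows that do not move let the fingers close. It gives the time, the measured TCP pose, the force and the opening at its end, in the units of the state.
- ctrl.get_obs(): the state, without advancing time (a new reading comes with each control period).
- get_image(name): name is "scene" or "top"; returns the picture (480x640x3 uint8, red, green, blue); there is no depth.
- calibration(name): a dict with "fx", "fy", "cx", "cy" (pixels), "k1" (the pictures are not rectified: a ray, as slopes to the right and down, at radius r is drawn at 1 + k1 r^2 times it, then the intrinsics apply), "cam_to_world" (4x4, takes a point from camera to world coordinates). Camera axes: x right, y down, z forward; pixel columns grow to the right and rows downward; lengths in m; the calibration is good to about 2 mm. A picture is of the moment at which its call begins. calibration takes no time and is no camera call.
- finish_job(): hands the job in, once; it reports no verdict.
Trained networks look in the newest picture that a camera, given by its name, has taken for a name from the list of things; names that differ only in an ending like _2 or _b are one class to them, and where a whole thing is asked for, a point or a joint stands for the part that bears it (a point fixed in the world has none). Each returns a list of dicts, best first, with "conf" (0 to 1); they miss things now and then, are a little off and sometimes report something else, mostly with a low value. They report only what shows in the picture. A call takes as long as a camera call. They do not tell look-alikes from the thing itself.
- search_frame(camera, thing): "at" ([x, y, z] in m, in the coordinates of the camera as it stood for that picture, good to about 4 mm: the middle of the surface that is visible of it).
- cut_out(camera, thing): "mask" (480x640 bool, what is visible of it).
- mark_of(camera, thing): "at" ([x, y, z] in m, in the coordinates of the camera as it stood for that picture, good to about 4 mm: a listed point, or the origin of a listed thing).
The state is a dict: "t": time; "q": joint angles; "dq": joint speeds; "effort": joint torques, N m; "tool_pos": TCP position; "tool_rot": TCP orientation; "contact_force": force on the tool from outside, world axes, zero at the start; "wrist_torque": the same for the moment, N m; "opening": finger opening in m.
Only numpy, scipy, OpenCV 4.12 (cv2) and the standard library are available. Lean on these libraries where they do the work, as an engineer would, in place of code of your own. Each camera call takes 0.05 s, during which the arm holds its last target. There are 200 camera calls.

## Task

One of the three printing blocks on the bench was left lying on its carved side: find it, turn it over and set it on the sloping rack with the carved side up. It should lie flat on the slope, lengthwise up and down it and wholly on the board, its lower end squarely home against the lip at the bottom. Handle it gently: never let it topple or drop, and leave the other two blocks, the roller and the baren where they are.

Things in the scene. Friction and masses are not known exactly. Their poses are not given: they have to be found in the camera images.
- block_b_center (a point): relief printing block 110 x 60 x 30 mm (x length, y width, z thickness), plain wood with a carved grey layer: on the carved side a raised border and leaf, 3 mm high; the other side flat plain wood. This point: the centre of the whole. z points out of the carved side. The block that starts carved side down; 0.13 to 0.25 kg; which of the three places it lies in varies.
- block_a_center (a point): relief printing block 110 x 60 x 30 mm (x length, y width, z thickness), plain wood with a carved grey layer: on the carved side a raised border and leaf, 3 mm high; the other side flat plain wood. This point: the centre of the whole. z points out of the carved side. Starts carved side up; to be left alone.
- block_c_center (a point): relief printing block 110 x 60 x 30 mm (x length, y width, z thickness), plain wood with a carved grey layer: on the carved side a raised border and leaf, 3 mm high; the other side flat plain wood. This point: the centre of the whole. z points out of the carved side. Starts carved side up; to be left alone.
- rack: the wooden rack, fixed in place: a board 170 mm long and 150 mm wide that slopes up at 22 degrees, with a lip across its lower end, 16 mm above the board and 10 mm thick; no sides. The board's surface is 30 mm over the bench at the lip. Origin: on the bench under the board, 80 mm from the lip's inner face; x points from the lip towards the high end, level. Place and heading vary
- rack_home (a point): where the centre of a block lies when it is home in the middle of the rack's width: 55 mm up the slope from the lip's inner face and 15 mm off the board. x points up the slope along the board, y across it, z straight out of the board. A block does not slide down the board by itself: friction holds it
- clear_spot (a point): a point on the bench top, always at the same place, with at least 40 mm of clear bench all round it: room to set a block down or stand it on end. A fixed paint spatula, at most 18 mm high, lies beyond that on the robot's side
- roller: an ink roller lying flat, 191 x 97 x 54 mm, its origin in the middle of its underside; to be left alone
- baren: a round hand baren (rubbing pad) 108 mm across and 34 mm high, its origin in the middle of its underside; to be left alone
Mind the look-alikes: they are no part of the job. Leave any blue look-alike of the part that bears block_b_center alone.

How it is judged:
At the end, for the whole second after the job is handed in: The block that lay face down rests on the rack carved side up: flat on the board within 6 mm and 0.1 rad, its lower end home against the lip within 5 to 6 mm, its length along the slope within 0.12 rad, wholly on the board's width (centre within 45 mm of the middle), at rest (x of block_b_center in the frame of rack_home between -0.005 and 0.006 m and y of block_b_center in the frame of rack_home between -0.045 and 0.045 m and z of block_b_center in the frame of rack_home between -0.006 and 0.006 m and angle between the z axis of block_b_center and the z axis of rack_home, either way round below 0.1 rad and angle between the x axis of block_b_center and the x axis of rack_home, either way round below 0.12 rad and angle between block_b_center's own z axis and vertical below 0.7 rad and linear speed of block_b below 0.01 m/s); the robot touches nothing.
It fails at once if another block is moved by more than 20 mm (distance of any of block_a_center, block_c_center from where it was at the start of the episode above 0.02 m).
It fails at once if the roller or the baren is moved by more than 20 mm (distance of any of roller, baren from where it was at the start of the episode above 0.02 m).
It fails at once if the face-down block topples or drops (spins faster than 9 rad/s or moves faster than 1.2 m/s) (angular speed of block_b above 9 rad/s or linear speed of block_b above 1.2 m/s).
It also fails if it takes over 61 s, if anything falls off the work surface, if the arm or the gripper's body presses on something with over 40 N, if the wrist force passes 120 N, or if a joint passes its speed limit or range.

## Working session

There is one attempt and no reset: what is moved stays moved. The work goes in short steps, Python scripts to look and compute and a tool call to move; the robot and the scene stay as the last step left them, time stands still between calls to the robot, and variables do not carry over. Pictures are saved under pics/ and viewed, about 8 in all and at most 12, crops included, and the job is handed in when it is done.

Besides the shell and the picture viewer there is one more tool, called after "Call:" as name([rows], argument=value, ...), one row to a line, values as JSON. arm_command: Moves the arm, as the interface text tells. Its arguments: {"type":"object","properties":{"plan":{"type":"array","items":{"type":"array","items":{"type":"array","items":{"type":"number"}}}},"squeeze":{"type":"number"}},"required":["plan"]}

```bash
mkdir -p pics; cat > h.py <<'E'
import numpy as np, cv2
from scipy.spatial.transform import Rotation as R
from station import ctrl,get_image,calibration,finish_job,search_frame,cut_out,mark_of
def tow(cam,p):
    T=np.array(calibration(cam)["cam_to_world"]); return T[:3,:3]@np.array(p)+T[:3,3]
def KD(cam):
    c=calibration(cam); return np.array([[c["fx"],0,c["cx"]],[0,c["fy"],c["cy"]],[0,0,1.]]),np.array([c["k1"],0,0,0,0.])
def ray(cam,uv,z):
    K,D=KD(cam); T=np.array(calibration(cam)["cam_to_world"])
    p=cv2.undistortPoints(np.array(uv,float).reshape(-1,1,2),K,D).reshape(-1,2)
    d=np.c_[p,np.ones(len(p))]@T[:3,:3].T; o=T[:3,3]
    return o+d*((z-o[2])/d[:,2])[:,None]
def proj(cam,P):
    K,D=KD(cam); T=np.linalg.inv(np.array(calibration(cam)["cam_to_world"]))
    return cv2.projectPoints(np.atleast_2d(np.array(P,float)),cv2.Rodrigues(T[:3,:3])[0],T[:3,3],K,D)[0].reshape(-1,2)
def save(n,im): cv2.imwrite("pics/"+n,im[:,:,::-1])
E
python3 - <<'E'
from h import *
np.set_printoptions(precision=3,suppress=True)
for c in("top","scene"):
    im=get_image(c); save(c+"0.png",im); print(c,np.array(calibration(c)["cam_to_world"]).tolist(),calibration(c)["fx"])
    for t in("block_b_center","rack","rack_home","clear_spot","roller","baren"):
        for d in mark_of(c,t)[:5]:
            w=tow(c,d["at"]); print(t,round(d["conf"],2),w,proj(c,w)[0].astype(int))
print(ctrl.get_obs())
E
```

```text
top [[0.016555524838798984, -0.9849644007540419, 0.17196233263288557, 0.2808593222493261], [-0.9996384068407759, -0.019949869655298314, -0.018029372412045063, -0.008460787788519832], [0.021188916115448545, -0.17160166650696573, -0.9849385249272589, 1.534116098510137], [0.0, 0.0, 0.0, 1.0]] 576.0708714337849
block_b_center 0.82 [0.658 0.152 0.014] [249 198]
block_b_center 0.74 [ 0.412 -0.134  0.064] [356 289]
block_b_center 0.6 [0.362 0.149 0.013] [246 307]
rack 0.65 [ 0.452 -0.136  0.002] [354 275]
rack_home 0.7 [ 0.411 -0.134  0.066] [356 289]
clear_spot 0.62 [ 0.55   0.126 -0.002] [258 238]
roller 0.81 [ 0.699 -0.224  0.002] [387 187]
baren 0.9 [ 0.654 -0.383 -0.001] [444 204]
scene [[0.8541213436931541, -0.21499650132709192, 0.4735538350229156, -0.12584759751095928], [-0.5200714385090309, -0.3558176357316312, 0.7764789172601532, -1.0972574594738358], [0.001558555404319317, -0.9094890403514833, -0.4157249768604115, 0.6346027669172853], [0.0, 0.0, 0.0, 1.0]] 593.3146947151297
block_b_center 0.79 [0.655 0.152 0.016] [339 223]
block_b_center 0.78 [0.36  0.153 0.013] [238 248]
rack 0.88 [ 0.452 -0.134 -0.003] [329 293]
rack_home 0.86 [ 0.417 -0.128  0.064] [313 268]
clear_spot 0.84 [0.555 0.133 0.004] [310 237]
roller 0.95 [ 0.704 -0.219 -0.005] [443 281]
baren 0.61 [ 0.655 -0.39  -0.001] [480 319]
baren 0.36 [ 0.658 -0.024  0.012] [378 248]
{'t': 0.7, 'q': array([ 0.987,  0.053,  1.613, -0.   ,  1.476, -0.119]), 'dq': array([-0.   ,  0.   ,  0.   , -0.   ,  0.001, -0.   ]), 'effort': array([ -0.001, -39.356, -37.036,  -0.   ,   0.001,  -0.   ]), 'tool_pos': array([0.28 , 0.559, 0.231]), 'tool_rot': array([ 0.364,  1.54 , -0.364]), 'contact_force': array([ 0.223, -0.259,  0.342]), 'wrist_torque': array([-0.03 ,  0.074,  0.028]), 'opening': 0.0857257356377123}
```

View pics/top0.png

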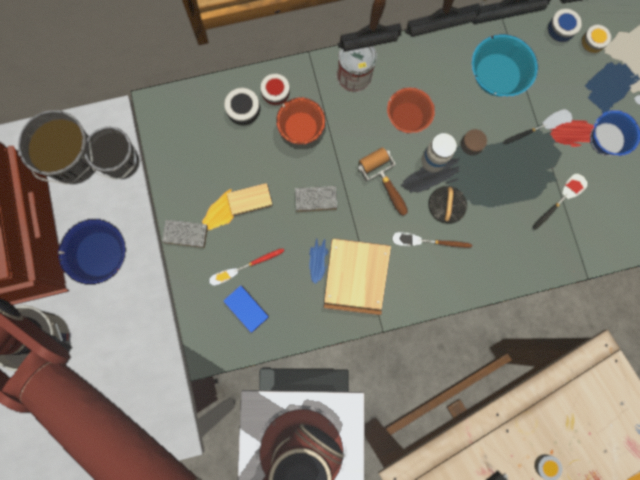

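View pics/scene0.png

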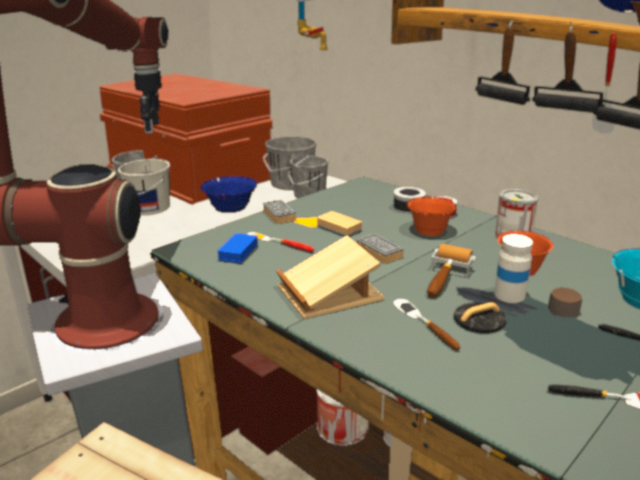

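The scene shows three blocks plus a blue slab:
- **Plain wood:** top (249,198), which is block_b lying carved side down.
- **Grey carved faces:** top (316,198) and (185,234). These are the other two blocks.
- **Blue look-alike:** top (246,308), to be left alone.

The rack is at (357,275), with its lip towards the robot. Next I'll confirm this in a crop and measure the outlines.

```bash
cat > m.py <<'E'
from h import *
from scipy.optimize import minimize
np.set_printoptions(precision=4,suppress=True)
im=get_image("top"); big=cv2.resize(im[160:330,160:410],None,fx=3.2,fy=3.2,interpolation=cv2.INTER_CUBIC)
for d in cut_out("top","block_b_center")[:6]:
    m=d["mask"].astype(np.uint8); c=max(cv2.findContours(m,0,1)[0],key=cv2.contourArea); r=cv2.minAreaRect(c)
    w=ray("top",cv2.boxPoints(r),.03); e=[w[1]-w[0],w[2]-w[1]]; l=[np.linalg.norm(a[:2]) for a in e]; L=e[int(np.argmax(l))]
    print("block",round(d["conf"],2),np.array(r[0]),"c",w.mean(0),"len",np.array(l),"yaw",np.degrees(np.arctan2(L[1],L[0])),"rgb",im[m>0].mean(0))
c22,s22=np.cos(np.radians(22)),np.sin(np.radians(22))
def rackpts(p):
    x,y,a=p; P=[]
    for s,n in((0,0),(170,0),(170,-10),(-10,16),(0,16),(-10,-8)):
        for v in(-75,75): P.append([-80+s*c22-n*s22,v,30+s*s22+n*c22])
    P=np.array(P)/1000; Rz=np.array([[np.cos(a),-np.sin(a),0],[np.sin(a),np.cos(a),0],[0,0,1]])
    return P@Rz.T+[x,y,0]
def cost(p,m):
    z=np.zeros((480*4,640*4),np.uint8); q=proj("top",rackpts(p))*4+1.5
    cv2.fillConvexPoly(z,cv2.convexHull(np.round(q).astype(np.int32)),1)
    return ((z>0)^m).sum()/m.sum()
d=cut_out("top","rack")[0]; m=cv2.resize(d["mask"].astype(np.float32),None,fx=4,fy=4)>.5
best=None
for a in np.radians(range(-20,21,5)):
    r=minimize(cost,[.452,-.136,a],args=(m,),method="Nelder-Mead",options=dict(initial_simplex=[[.452,-.136,a],[.46,-.136,a],[.452,-.128,a],[.452,-.136,a+.1]]))
    if best is None or r.fun<best.fun: best=r
p=best.x; print("rack",d["conf"],p,np.degrees(p[2]),"cost",best.fun)
h=np.array([-80+55*c22-15*s22,0,30+55*s22+15*c22])/1000
Rz=np.array([[np.cos(p[2]),-np.sin(p[2])],[np.sin(p[2]),np.cos(p[2])]]); print("home",np.r_[Rz@h[:2]+p[:2],h[2]])
for q in proj("top",rackpts(p)): cv2.circle(big,tuple(((q-[160,160]+.5)*3.2).astype(int)),3,(255,0,0),-1)
save("crop1.png",big)
print(R.from_rotvec(ctrl.get_obs()["tool_rot"]).as_matrix())
E
python3 m.py
```

```text
block 0.84 [249.2645 199.205 ] c [0.6503 0.1513 0.03  ] len [0.1149 0.0697] yaw -75.15000272691178 rgb [214.5332 189.0704 128.1031]
block 0.56 [246.1032 308.8134] c [0.3584 0.1488 0.03  ] len [0.062  0.1154] yaw -138.32995359307355 rgb [ 72.935  119.0728 211.0492]
rack 0.67 [ 0.4521 -0.1343 -0.109 ] -6.245580269836526 cost 0.028885874591528454
home [ 0.4177 -0.1305  0.0645]
[[ 0.      0.4482  0.8939]
 [ 0.      0.8939 -0.4482]
 [-1.      0.      0.    ]]
```

View pics/crop1.png

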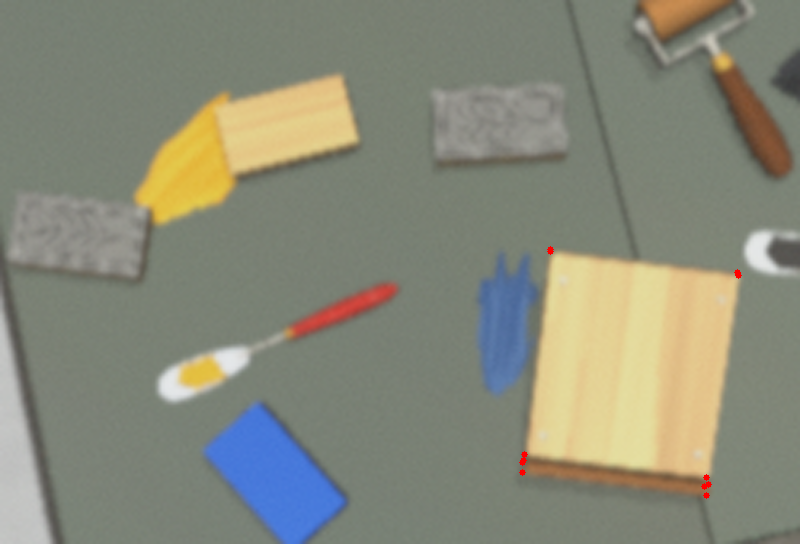

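The crop confirms it. The plain wooden block at top (250,199) is block_b, the two grey leaf faces are to stay, and the blue slab is the look-alike. The fitted rack outline matches the board and its lip. I'll move above the block now and record joint data on the way to get a kinematic model.

```bash
cat > p.py <<'E'
from h import *
from scipy.linalg import logm,expm
np.set_printoptions(precision=4,suppress=True)
def pose(pos,X,Y):
    X=np.array(X,float);X/=np.linalg.norm(X);Y=np.array(Y,float);Y-=X*(X@Y);Y/=np.linalg.norm(Y)
    T=np.eye(4);T[:3,:3]=np.c_[X,Y,np.cross(X,Y)];T[:3,3]=pos;return T
def cur():
    o=ctrl.get_obs();T=np.eye(4);T[:3,:3]=R.from_rotvec(o["tool_rot"]).as_matrix();T[:3,3]=o["tool_pos"];return T
def steps(T,n,T0=None):
    """straight world line + constant turn; prints distinct rows"""
    T0=cur() if T0 is None else T0
    rv=R.from_matrix(T0[:3,:3].T@T[:3,:3]).as_rotvec()/n; d=(T[:3,3]-T0[:3,3])/n
    for i in range(n):
        Ri=T0[:3,:3]@R.from_rotvec(rv*i).as_matrix(); print(np.round(Ri.T@d,4).tolist(),np.round(np.degrees(rv),2).tolist())
def log():
    o=ctrl.get_obs(); f=open("log.txt","a"); f.write(repr([o["q"].tolist(),o["tool_pos"].tolist(),o["tool_rot"].tolist()])+"\n"); print("t",o["t"],"q",o["q"],"pos",o["tool_pos"],"F",o["contact_force"],"op",o["opening"])
def d(b): b=np.radians(b); return np.array([np.cos(b),np.sin(b),0])
Z=np.array([0,0,1.])
def lean(a,w): a=np.radians(a); return -np.cos(a)*Z+np.sin(a)*w
E
python3 - <<'E'
from p import *
log(); steps(pose([.62,.12,.25],lean(40,d(105)),d(15)),18)
E
```

```text
t 0.85 q [ 0.987   0.0527  1.6129 -0.      1.476  -0.119 ] pos [0.2801 0.5587 0.2313] F [ 0.2298  0.7834 -0.1243] op 0.08555814812871772
[-0.001, -0.0133, 0.0278] [2.57, 2.09, 0.94]
[-0.0023, -0.012, 0.0283] [2.57, 2.09, 0.94]
[-0.0035, -0.0107, 0.0287] [2.57, 2.09, 0.94]
[-0.0047, -0.0093, 0.029] [2.57, 2.09, 0.94]
[-0.0059, -0.0079, 0.0292] [2.57, 2.09, 0.94]
[-0.0071, -0.0065, 0.0293] [2.57, 2.09, 0.94]
[-0.0083, -0.0051, 0.0293] [2.57, 2.09, 0.94]
[-0.0094, -0.0036, 0.0292] [2.57, 2.09, 0.94]
[-0.0105, -0.0022, 0.0289] [2.57, 2.09, 0.94]
[-0.0116, -0.0007, 0.0286] [2.57, 2.09, 0.94]
[-0.0126, 0.0008, 0.0281] [2.57, 2.09, 0.94]
[-0.0136, 0.0023, 0.0276] [2.57, 2.09, 0.94]
[-0.0145, 0.0037, 0.027] [2.57, 2.09, 0.94]
[-0.0154, 0.0052, 0.0262] [2.57, 2.09, 0.94]
[-0.0163, 0.0066, 0.0254] [2.57, 2.09, 0.94]
[-0.0171, 0.008, 0.0244] [2.57, 2.09, 0.94]
[-0.0178, 0.0093, 0.0234] [2.57, 2.09, 0.94]
[-0.0185, 0.0106, 0.0223] [2.57, 2.09, 0.94]
```

Call:
arm_command([
  [[-0.001,-0.013,0.028,2.6,2.1,0.9,0.085],[-0.002,-0.012,0.028,2.6,2.1,0.9,0.085],[-0.004,-0.011,0.029,2.6,2.1,0.9,0.085],[-0.005,-0.009,0.029,2.6,2.1,0.9,0.085],[-0.006,-0.008,0.029,2.6,2.1,0.9,0.085],[-0.007,-0.006,0.029,2.6,2.1,0.9,0.085],[-0.008,-0.005,0.029,2.6,2.1,0.9,0.085],[-0.009,-0.004,0.029,2.6,2.1,0.9,0.085],[-0.01,-0.002,0.029,2.6,2.1,0.9,0.085],[-0.012,-0.001,0.029,2.6,2.1,0.9,0.085],[-0.013,0.001,0.028,2.6,2.1,0.9,0.085],[-0.014,0.002,0.028,2.6,2.1,0.9,0.085],[-0.014,0.004,0.027,2.6,2.1,0.9,0.085],[-0.015,0.005,0.026,2.6,2.1,0.9,0.085],[-0.016,0.007,0.025,2.6,2.1,0.9,0.085],[-0.017,0.008,0.024,2.6,2.1,0.9,0.085],[-0.018,0.009,0.023,2.6,2.1,0.9,0.085],[-0.018,0.011,0.022,2.6,2.1,0.9,0.085]],
])

```text
t: 2.35
tool_pos: [0.6254, 0.1027, 0.2469]
tool_rot: [1.487, 1.889, -0.679]
contact_force: [1.1, -0.3, -0.2]
opening: 0.0848
```

```bash
python3 - <<'E'
from p import *
log(); print(cur()); steps(pose([.62,.12,.25],lean(10,d(-75)),d(15)),9)
E
```

```text
t 2.35 q [-0.2261  0.2062  1.5393  0.647   1.7408 -0.4543] pos [0.6254 0.1027 0.2469] F [ 1.0797 -0.2747 -0.1639] op 0.08481825241276611
[[-0.1624  0.9732  0.1626  0.6254]
 [ 0.6469  0.2295 -0.7272  0.1027]
 [-0.745  -0.0129 -0.6669  0.2469]
 [ 0.      0.      0.      1.    ]]
[0.0011, -0.0002, -0.0017] [-0.21, -5.76, 0.03]
[0.0009, -0.0001, -0.0018] [-0.21, -5.76, 0.03]
[0.0007, -0.0001, -0.0019] [-0.21, -5.76, 0.03]
[0.0005, -0.0001, -0.002] [-0.21, -5.76, 0.03]
[0.0003, -0.0001, -0.002] [-0.21, -5.76, 0.03]
[0.0001, -0.0001, -0.002] [-0.21, -5.76, 0.03]
[-0.0001, -0.0001, -0.002] [-0.21, -5.76, 0.03]
[-0.0003, -0.0001, -0.002] [-0.21, -5.76, 0.03]
[-0.0005, -0.0001, -0.002] [-0.21, -5.76, 0.03]
```

```bash
cat > k.py <<'E'
from p import *
from scipy.optimize import least_squares
D=[eval(l) for l in open("log.txt")]
lo=np.array([-3.01,-1.01,.06,-1.02,.09,-3.14]);hi=np.array([3.01,2.22,2.58,4.17,2.62,3.14])
def fk(q,p,s4=-1,s6=-1):
    # links along z when q=0; p=d1,a1,lat,L2,L3,a3,L6
    rz=lambda a:R.from_euler("z",a).as_matrix(); ry=lambda a:R.from_euler("y",a).as_matrix()
    A=rz(q[0]); x=A@[p[1],p[2],p[0]]; A=A@ry(q[1]); x=x+A@[0,0,p[3]]; A=A@ry(q[2]); x=x+A@[p[5],0,p[4]]
    A=A@rz(s4*q[3])@ry(q[4])@rz(s6*q[5]); x=x+A@[0,0,p[6]]
    T=np.eye(4);T[:3,:3]=A@np.array([[0,0,1.],[0,1,0],[1,0,0]])*[1,1,-1];T[:3,3]=x;return T
def fit():
    f=lambda p:np.concatenate([fk(np.array(q),p)[:3,3]-t for q,t,_ in D]+[(np.r_[p]-[.3,0,-.07,.4,.4,0,.25])*1e-4])
    return least_squares(f,[.3,0,-.07,.4,.4,0,.25])
def ik(T,p,lim=True):
    best=None
    rng=np.random.default_rng(0)
    for i in range(40):
        q0=np.array(D[-1][0]) if i==0 else rng.uniform(lo,hi)
        g=lambda q:(lambda F:np.r_[(F[:3,3]-T[:3,3])*3,R.from_matrix(F[:3,:3].T@T[:3,:3]).as_rotvec()])(fk(q,p))
        r=least_squares(g,np.clip(q0,lo+.01,hi-.01),bounds=(lo,hi))
        if best is None or r.cost<best.cost: best=r
        if best.cost<1e-8: break
    return best.x,np.sqrt(2*best.cost)
if __name__=="__main__":
    for s4 in(1,-1):
        for s6 in(1,-1):
            print(s4,s6,[round(float(np.degrees(R.from_matrix(fk(np.array(q),np.zeros(7),s4,s6)[:3,:3].T@R.from_rotvec(r).as_matrix()).magnitude())),2) for q,_,r in D])
    r=fit(); print(r.x,[np.round((fk(np.array(q),r.x)[:3,3]-t)*1000,1).tolist() for q,t,_ in D])
E
python3 k.py
```

```text
1 1 [90.0, 90.0]
1 -1 [76.36, 37.94]
-1 1 [90.0, 100.96]
-1 -1 [76.36, 76.05]
[ 0.8258  1.5614  0.0742 -0.7175 -0.8841  0.2422 -0.2795] [[-0.0, 0.0, 0.0], [0.0, -0.0, -0.0]]
```

Call:
arm_command([
  [[0.001,0,-0.002,0,-6,0,0.085],[0.001,0,-0.002,0,-6,0,0.085],[0.001,0,-0.002,0,-6,0,0.085],[0,0,-0.002,0,-6,0,0.085],[0,0,-0.002,0,-6,0,0.085],[0,0,-0.002,0,-6,0,0.085],[0,0,-0.002,0,-6,0,0.085],[0,0,-0.002,0,-6,0,0.085],[0,0,-0.002,0,-6,0,0.085]],
])

```text
t: 3.1
tool_pos: [0.6293, 0.1029, 0.2441]
tool_rot: [0.881, 1.106, -1.162]
contact_force: [0.0, 0.0, -0.4]
opening: 0.0848
```

```bash
python3 -c "
from p import *
log()"; python3 k.py
```

```text
t 3.1 q [ 0.1556  0.0926  1.5645 -0.2543  1.4914 -0.0286] pos [0.6293 0.1029 0.2441] F [ 0.0261  0.0498 -0.4379] op 0.08480904567108288
1 1 [90.0, 90.0, 90.0]
1 -1 [76.36, 37.94, 86.72]
-1 1 [90.0, 100.96, 91.39]
-1 -1 [76.36, 76.05, 88.33]
[ 1.5113  1.4381  0.0744  0.0131 -0.6661  1.626  -0.2775] [[0.5, 1.1, 15.0], [-0.4, -0.9, -1.4], [-1.1, 0.5, -13.5]]
```

```bash
sed -i 's/s4=-1,s6=-1/s4=1,s6=1/; s/A@np.array(.*\*\[1,1,-1\]/A@np.array([[0,-1.,0],[0,0,-1],[1,0,0]])/' k.py; python3 k.py; cat > feas.py <<'E'
from k import *
p=fit().x
def show(n,T):
    q,e=ik(T,p); print(n,"err",round(e,4),q)
def grasp2tcp(g,X): X=np.array(X)/np.linalg.norm(X); return np.array(g)+.019*X
if __name__=="__main__":
    C=np.array([.655,.152,0]); S=np.array([.552,.13,0]); H=np.array([.4177,-.1305,.0645]); e=d(-6.2)
    for al in(20,30,45):
        for wl in(105,-75):
            X=lean(al,d(wl)); show(f"lying a{al} w'{wl}",pose(grasp2tcp(C-d(wl)*.025+Z*.024,X),X,d(15)))
        for b in (-75,-45,-15,15,45,75,105,135,165,195,225,255):
            w=d(b); X=-np.cos(np.radians(al))*w-np.sin(np.radians(al))*Z
            for s in (1,-1): show(f"stand a{al} w{b} s{s}",pose(grasp2tcp(S+Z*.08,X),X,s*d(b+90)))
E
python3 feas.py
```

```text
1 1 [0.0, 0.0, 0.0]
1 -1 [13.64, 52.06, 3.28]
-1 1 [0.0, 74.14, 29.14]
-1 -1 [13.64, 95.52, 29.57]
[0.238  0.     0.0742 0.4264 0.6099 0.0957 0.2795] [[0.0, 0.0, -0.0], [0.0, -0.0, 0.0], [-0.0, -0.0, -0.0]]
lying a20 w'105 err 0.0 [-0.0474  0.4304  1.6008  0.3516  1.2406 -0.4461]
lying a20 w'-75 err 0.0 [ 0.2873  0.4155  1.6209 -0.3851  1.1439  0.1935]
stand a20 w-75 s1 err 0.0 [-0.2904  0.4757  1.7514  0.9503  1.7536 -0.8149]
stand a20 w-75 s-1 err 0.0 [-0.2904  0.4757  1.7514  0.9503  1.7536  2.3267]
stand a20 w-45 s1 err 0.0 [-0.1617  0.6527  1.4838  0.6666  2.0495 -0.9818]
stand a20 w-45 s-1 err 0.0 [-0.1617  0.6527  1.4838  0.6666  2.0495  2.1598]
stand a20 w-15 s1 err 0.0 [-0.0096  0.771   1.2964  0.3091  2.2615 -1.2822]
stand a20 w-15 s-1 err 0.0 [-0.0096  0.771   1.2964  0.3091  2.2615  1.8594]
stand a20 w15 s1 err 0.0 [ 0.149   0.8103  1.2331 -0.144   2.3127 -1.7072]
stand a20 w15 s-1 err 0.0 [ 0.149   0.8103  1.2331 -0.144   2.3127  1.4344]
stand a20 w45 s1 err 0.0 [ 0.3014  0.7609  1.3126 -0.5581  2.1701 -2.0873]
stand a20 w45 s-1 err 0.0 [ 0.3014  0.7609  1.3126 -0.5581  
[... 4364 characters left out ...]
46 -2.9623]
stand a45 w135 s-1 err 0.0 [ 0.4026  0.0458  2.0736 -0.9535  0.9346  0.1793]
stand a45 w165 s1 err 0.0 [ 0.2633 -0.1581  2.2673 -0.8794  0.4781  2.7801]
stand a45 w165 s-1 err 0.0 [ 0.2633 -0.1581  2.2673 -0.8794  0.4781 -0.3615]
stand a45 w195 s1 err 0.0 [ 0.0217 -0.2494  2.3421  0.5561  0.3242  0.867 ]
stand a45 w195 s-1 err 0.0 [ 0.0217 -0.2494  2.3421  0.5561  0.3242 -2.2746]
stand a45 w225 s1 err 0.0 [-0.1774 -0.1371  2.2491  0.9697  0.7807 -0.0257]
stand a45 w225 s-1 err 0.0 [-0.1774 -0.1371  2.2491  0.9697  0.7807  3.1159]
stand a45 w255 s1 err 0.0 [-0.2417  0.0708  2.0474  0.87    1.1809 -0.395 ]
stand a45 w255 s-1 err 0.0 [-0.2417  0.0708  2.0474  0.87    1.1809  2.7466]
```

The kinematic model reproduces all logged poses. The plan:
1. Grasp with a 45° lean and stand the block on end at the clear spot.
2. Regrip it from the carved side.
3. Lay it on the slope.

```bash
cat > g.py <<'E'
from feas import *
C=np.array([.655,.152,0]); w=d(-75); X=lean(45,w)
G=pose(grasp2tcp(C-w*.025+Z*.022,X),X,d(15)); P=G.copy(); P[:3,3]-=.09*X
E
python3 - <<'E'
from g import *
print(cur()[:3,:3]); print(G,P[:3,3]); steps(P,8)
E
```

```text
[[ 0.0347  0.9793  0.1995]
 [-0.2484  0.2019 -0.9474]
 [-0.968  -0.0167  0.2502]]
[[ 0.183   0.9659  0.183   0.652 ]
 [-0.683   0.2588 -0.683   0.1632]
 [-0.7071  0.      0.7071  0.0086]
 [ 0.      0.      0.      1.    ]] [0.6355 0.2246 0.0722]
[0.017, 0.0042, -0.0196] [-0.31, -3.82, 0.32]
[0.0157, 0.0042, -0.0207] [-0.31, -3.82, 0.32]
[0.0143, 0.0042, -0.0217] [-0.31, -3.82, 0.32]
[0.0129, 0.0043, -0.0226] [-0.31, -3.82, 0.32]
[0.0114, 0.0043, -0.0234] [-0.31, -3.82, 0.32]
[0.0098, 0.0044, -0.024] [-0.31, -3.82, 0.32]
[0.0082, 0.0045, -0.0246] [-0.31, -3.82, 0.32]
[0.0066, 0.0046, -0.0251] [-0.31, -3.82, 0.32]
```

Call:
arm_command([
  [[0.017,0.004,-0.02,-0.3,-3.8,0.3,0.085],[0.016,0.004,-0.021,-0.3,-3.8,0.3,0.085],[0.014,0.004,-0.022,-0.3,-3.8,0.3,0.085],[0.013,0.004,-0.023,-0.3,-3.8,0.3,0.085],[0.011,0.004,-0.023,-0.3,-3.8,0.3,0.085],[0.01,0.004,-0.024,-0.3,-3.8,0.3,0.085],[0.008,0.004,-0.025,-0.3,-3.8,0.3,0.085],[0.007,0.005,-0.025,-0.3,-3.8,0.3,0.085],[0,0,0,0,0,0,0.085]],
])

```text
t: 3.85
tool_pos: [0.6383, 0.2344, 0.0697]
tool_rot: [0.504, 0.636, -1.227]
contact_force: [-1.6, -0.6, -1.5]
opening: 0.0852
```

```bash
python3 - <<'E'
from g import *
log(); steps(G,7)
save("pre.png",cv2.resize(get_image("top")[150:250,190:330],None,fx=5,fy=5)); 
for dd in search_frame("scene","block_b_center")[:1]: pass
E
```

```text
t 3.85 q [ 0.5334  0.5112  1.5029 -0.7906  1.436   0.509 ] pos [0.6383 0.2344 0.0697] F [-1.6097 -0.5639 -1.5102] op 0.08519856935114364
[0.0135, -0.001, 0.0008] [-0.04, 0.22, -0.15]
[0.0135, -0.0009, 0.0008] [-0.04, 0.22, -0.15]
[0.0135, -0.0009, 0.0009] [-0.04, 0.22, -0.15]
[0.0135, -0.0009, 0.0009] [-0.04, 0.22, -0.15]
[0.0135, -0.0008, 0.001] [-0.04, 0.22, -0.15]
[0.0135, -0.0008, 0.001] [-0.04, 0.22, -0.15]
[0.0135, -0.0008, 0.0011] [-0.04, 0.22, -0.15]
```

View pics/pre.png

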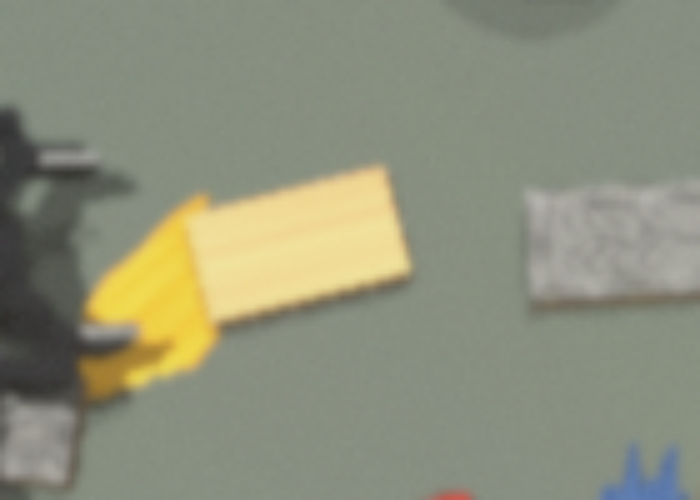

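The block is still in place, with its top-face corners in the crop at (188,226), (385,167), (411,270) and (215,325). The fingers straddle its left end. I'll refine its centre from these corners.

```bash
python3 - <<'E'
from g import *
px=(np.array([[188,226],[385,167],[411,270],[215,325]])+.5)/5+[190,150]-.5
W=ray("top",px,.03); print(W.mean(0),[np.linalg.norm(W[i]-W[i-1]) for i in range(4)],np.degrees(np.arctan2(*(W[1]-W[0])[[1,0]])),np.degrees(np.arctan2(*(W[2]-W[3])[[1,0]])))
E
```

```text
[0.6509 0.1505 0.03  ] [np.float64(0.05650987693015639), np.float64(0.11012505608008558), np.float64(0.058786965532753324), np.float64(0.10833054180073964)] -71.49062133268032 -72.66027566456054
```

```bash
sed -i 's/C=np.array(\[.655,.152,0\]); w=d(-75)/C=np.array([.652,.151,0]); w=d(-73.5)/; s/X,d(15))/X,d(16.5))/' g.py; python3 - <<'E'
from g import *
print(G[:3,3]); steps(G,8)
E
```

```text
[0.6487 0.1621 0.0086]
[0.0122, -0.0017, -0.0001] [-0.23, 0.19, -0.02]
[0.0122, -0.0017, -0.0001] [-0.23, 0.19, -0.02]
[0.0122, -0.0017, -0.0001] [-0.23, 0.19, -0.02]
[0.0122, -0.0017, -0.0] [-0.23, 0.19, -0.02]
[0.0122, -0.0017, -0.0] [-0.23, 0.19, -0.02]
[0.0122, -0.0017, 0.0] [-0.23, 0.19, -0.02]
[0.0122, -0.0017, 0.0001] [-0.23, 0.19, -0.02]
[0.0122, -0.0017, 0.0001] [-0.23, 0.19, -0.02]
```

Call:
arm_command([
  [[0.012,-0.003,0,-0.3,0.2,0,0.085],[0.012,-0.003,0,-0.3,0.2,0,0.085],[0.012,-0.003,0,-0.3,0.2,0,0.085],[0.012,-0.002,0,-0.3,0.2,0,0.085],[0.012,-0.002,0,-0.3,0.2,0,0.085],[0.012,-0.001,0,-0.3,0.2,0,0.085],[0.01,0,0,0,0.2,0,0.085],[0.006,0,0,0,0,0,0.085],[0,0,0,0,0,0,0.085]],
])

```text
t: 4.7
tool_pos: [0.6536, 0.1569, 0.0225]
tool_rot: [0.523, 0.664, -1.209]
contact_force: [-0.1, -1.2, 1.0]
opening: 0.0849
```

```bash
python3 - <<'E'
from g import *
log(); steps(G,1)
E
```

```text
t 4.7 q [ 0.4168  0.5029  1.5971 -0.8183  1.2774  0.4884] pos [0.6536 0.1569 0.0225] F [-0.063  -1.1887  1.0111] op 0.08485930420582208
[0.0054, -0.0035, -0.0142] [-1.03, -0.3, -0.56]
```

Call:
arm_command([
  [[0.003,-0.002,-0.008,-0.5,-0.1,-0.3,0.085],[0.002,-0.002,-0.006,-0.5,-0.1,-0.3,0.085],[0,0,0,0,0,0,0.085]],
])

```text
t: 4.95
tool_pos: [0.648, 0.1623, 0.0076]
tool_rot: [0.503, 0.675, -1.214]
contact_force: [-0.6, 0.1, 0.5]
opening: 0.085
```

```bash
python3 - <<'E'
from g import *
log(); steps(G,1)
E
```

```text
t 4.95 q [ 0.4276  0.5287  1.5924 -0.8167  1.2814  0.492 ] pos [0.648  0.1623 0.0076] F [-0.6213  0.1446  0.4888] op 0.08502867578096672
[-0.0004, 0.0006, 0.0009] [0.02, -0.12, 0.1]
```

Within 1 mm of the grasp pose. Closing the fingers.

Call:
arm_command([
  [[0,0,0,0,0,0,0.07],[0,0,0,0,0,0,0.062],[0,0,0,0,0,0,0.05],[0,0,0,0,0,0,0.05],[0,0,0,0,0,0,0.05],[0,0,0,0,0,0,0.05]],
], squeeze=60)

```text
t: 5.45
tool_pos: [0.6481, 0.1653, 0.0073]
tool_rot: [0.502, 0.676, -1.209]
contact_force: [0.7, -0.5, -0.2]
opening: 0.0597
```

```bash
python3 - <<'E'
from g import *
log(); steps(G,1)
T=cur(); print(T)
E
```

```text
t 5.45 q [ 0.4316  0.5302  1.5906 -0.8162  1.2808  0.4919] pos [0.6481 0.1653 0.0073] F [ 0.735  -0.4662 -0.2436] op 0.05967990321740458
[0.0014, -0.0003, 0.0032] [0.17, -0.16, -0.09]
[[ 0.2018  0.9579  0.2042  0.6481]
 [-0.6757  0.2871 -0.679   0.1653]
 [-0.709  -0.0009  0.7052  0.0073]
 [ 0.      0.      0.      1.    ]]
```

```bash
cat >> g.py <<'E'
import os,pickle
S=np.array([.552,.13,0])
def frame(o,ax,n):  # block frame: x=top end direction, z = plain normal
    T=np.eye(4); T[:3,:3]=np.c_[ax,np.cross(n,ax),n]; T[:3,3]=o; return T
def stand(h): return frame(S+Z*(.055+h),Z,w)
if os.path.exists("tb.pkl"): TB=pickle.load(open("tb.pkl","rb"))   # block in tool
E
python3 - <<'E'
from g import *
T=cur(); ax=-np.cross(T[:3,1],Z); ax=ax/np.linalg.norm(ax); ax*=np.sign(ax@-w)
j=T[:3,1]; c=C+Z*.015; c=c+j*(j@(T[:3,3]-c))   # jaw-centred
B=frame(c,ax,Z); pickle.dump(np.linalg.inv(T)@B,open("tb.pkl","wb")); TB=np.linalg.inv(T)@B; print(TB)
L=T.copy(); L[2,3]+=.1; steps(L,6); print()
F=stand(.06)@np.linalg.inv(TB); print(F); print(ik(F,p)); steps(F,16,L)
E
```

```text
[[-0.7052  0.0007 -0.709   0.005 ]
 [-0.     -1.     -0.0009  0.    ]
 [-0.709  -0.0007  0.7052  0.016 ]
 [ 0.      0.      0.      1.    ]]
[-0.0118, -0.0, 0.0118] [0.0, 0.0, 0.0]
[-0.0118, -0.0, 0.0118] [0.0, 0.0, 0.0]
[-0.0118, -0.0, 0.0118] [0.0, 0.0, 0.0]
[-0.0118, -0.0, 0.0118] [0.0, 0.0, 0.0]
[-0.0118, -0.0, 0.0118] [0.0, 0.0, 0.0]
[-0.0118, -0.0, 0.0118] [0.0, 0.0, 0.0]

[[-0.202   0.9586  0.2009  0.5498]
 [ 0.6797  0.2849 -0.6759  0.1374]
 [-0.7052 -0.     -0.709   0.1299]
 [ 0.      0.      0.      1.    ]]
(array([-0.2088,  0.1933,  1.7848,  0.673 ,  1.6022, -0.6314]), np.float64(9.642798859070791e-10))
[-0.0011, -0.0064, 0.0009] [0.01, 5.63, 0.0]
[-0.0011, -0.0064, 0.0008] [0.01, 5.63, 0.0]
[-0.0012, -0.0064, 0.0007] [0.01, 5.63, 0.0]
[-0.0013, -0.0064, 0.0006] [0.01, 5.63, 0.0]
[-0.0013, -0.0064, 0.0005] [0.01, 5.63, 0.0]
[-0.0014, -0.0064, 0.0003] [0.01, 5.63, 0.0]
[-0.0014, -0.0064, 0.0002] [0.01, 5.63, 0.0]
[-0.0014, -0.0064, 0.0001] [0.01, 5.63, 0.0]
[-0.0014, -0.0064, -0.0001] [0.01, 5.63, 0.0]
[-0.0014, -0.0064, -0.0002] [0.01, 5.63, 0.0]
[-0.0014, -0.0064, -0.0004] [0.01, 5.63, 0.0]
[-0.0013, -0.0064, -0.0005] [0.01, 5.63, 0.0]
[-0.0013, -0.0064, -0.0006] [0.01, 5.63, 0.0]
[-0.0012, -0.0064, -0.0007] [0.01, 5.63, 0.0]
[-0.0011, -0.0064, -0.0009] [0.01, 5.63, 0.0]
[-0.001, -0.0064, -0.001] [0.01, 5.63, 0.0]
```

Call:
arm_command([
  [[-0.006,0,0.006,0,0,0,0.05],[-0.012,0,0.012,0,0,0,0.05],[-0.012,0,0.012,0,0,0,0.05],[-0.012,0,0.012,0,0,0,0.05],[-0.012,0,0.012,0,0,0,0.05],[-0.012,0,0.012,0,0,0,0.05],[-0.006,0,0.006,0,0,0,0.05],[0,0,0,0,0,0,0.05]],
])

```text
t: 6.12
tool_pos: [0.6475, 0.1648, 0.1213]
tool_rot: [0.506, 0.678, -1.21]
contact_force: [0.0, 0.4, -1.2]
opening: 0.0589
```

Call:
arm_command([
  [[-0.001,-0.006,0.001,0,4,0,0.05],[-0.001,-0.006,0.001,0,5.6,0,0.05],[-0.001,-0.006,0.001,0,5.6,0,0.05],[-0.001,-0.006,0.001,0,5.6,0,0.05],[-0.001,-0.006,0.001,0,5.6,0,0.05],[-0.001,-0.006,0,0,5.6,0,0.05],[-0.001,-0.006,0,0,5.6,0,0.05],[-0.001,-0.006,0,0,5.6,0,0.05],[-0.001,-0.006,0,0,5.6,0,0.05],[-0.001,-0.006,0,0,5.6,0,0.05],[-0.001,-0.006,0,0,5.6,0,0.05],[-0.001,-0.006,-0.001,0,5.6,0,0.05],[-0.001,-0.006,-0.001,0,5.6,0,0.05],[-0.001,-0.006,-0.001,0,5.6,0,0.05],[-0.001,-0.006,-0.001,0,5.6,0,0.05],[-0.001,-0.006,-0.001,0,4,0,0.05],[0,0,0,0,0,0,0.05]],
])

```text
t: 7.53
tool_pos: [0.5465, 0.1349, 0.144]
tool_rot: [1.452, 1.967, -0.595]
contact_force: [-0.7, -0.3, -2.4]
opening: 0.0595
```

```bash
python3 - <<'E'
from g import *
log(); F=stand(.01)@np.linalg.inv(TB); steps(F,5)
print(cur()@TB)
get_image("scene"); im=get_image("scene"); save("st.png",cv2.resize(im[120:300,200:440],None,fx=3,fy=3))
E
```

```text
t 7.5333 q [-0.2128  0.1719  1.7829  0.669   1.6281 -0.63  ] pos [0.5465 0.1349 0.144 ] F [-0.7304 -0.3068 -2.3582] op 0.059470651124393696
[0.0092, 0.0007, 0.0089] [0.12, -0.01, 0.07]
[0.0092, 0.0007, 0.0089] [0.12, -0.01, 0.07]
[0.0092, 0.0008, 0.0089] [0.12, -0.01, 0.07]
[0.0092, 0.0008, 0.0089] [0.12, -0.01, 0.07]
[0.0092, 0.0008, 0.0089] [0.12, -0.01, 0.07]
[[-0.0026 -0.9555  0.295   0.5488]
 [-0.0016 -0.295  -0.9555  0.1276]
 [ 1.     -0.0029 -0.0007  0.1291]
 [ 0.      0.      0.      1.    ]]
```

View pics/st.png

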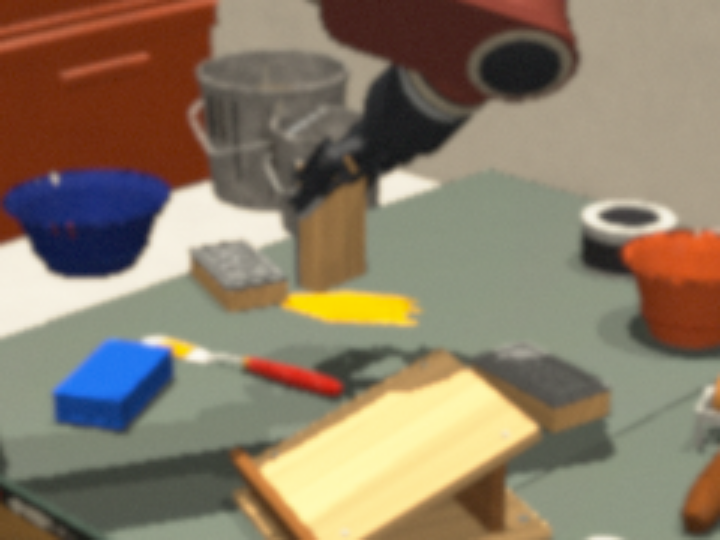

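The block is gripped and upright at crop (335,235). Lowering to 10 mm, then slowly to contact.

Call:
arm_command([
  [[0.005,0.001,0.005,0,0,0,0.05],[0.009,0.001,0.009,0,0,0,0.05],[0.009,0.001,0.009,0,0,0,0.05],[0.009,0.001,0.009,0,0,0,0.05],[0.008,0,0.008,0,0,0,0.05],[0.004,0,0.004,0,0,0,0.05],[0,0,0,0,0,0,0.05]],
])

```text
t: 8.22
tool_pos: [0.5531, 0.1406, 0.0778]
tool_rot: [1.438, 1.959, -0.592]
contact_force: [-0.5, -1.1, -1.9]
opening: 0.0588
```

```bash
python3 - <<'E'
from g import *
log(); steps(stand(0)@np.linalg.inv(TB),1); print((cur()@TB)[:3,[0,3]].T)
E
```

```text
t 8.2167 q [-0.1977  0.2729  1.7878  0.6647  1.5298 -0.6953] pos [0.5531 0.1406 0.0778] F [-0.5215 -1.0966 -1.8872] op 0.058805815005004175
[0.0042, -0.0042, 0.007] [1.18, 0.65, 0.41]
[[-0.0125  0.008   0.9999]
 [ 0.5556  0.1331  0.0631]]
```

Call:
arm_command([
  [[0.001,-0.002,0.002,0.6,0.4,0.2,0.05],[0.001,-0.002,0.001,0.6,0.3,0.2,0.05],[0.001,0,0.001,0,0,0,0.05],[0.001,0,0.001,0,0,0,0.05]],
])

```text
t: 8.55
tool_pos: [0.549, 0.1387, 0.0706]
tool_rot: [1.466, 1.963, -0.605]
contact_force: [1.0, -0.5, -2.4]
opening: 0.0588
```

```bash
python3 - <<'E'
from g import *
log(); steps(stand(0)@np.linalg.inv(TB),1); print((cur()@TB)[:3,[0,3]].T)
E
```

```text
t 8.55 q [-0.2076  0.279   1.8009  0.676   1.5238 -0.6913] pos [0.549  0.1387 0.0706] F [ 1.0221 -0.4575 -2.4082] op 0.058812737434580625
[-0.0006, 0.0004, 0.0015] [-0.16, -0.15, 0.01]
[[ 0.0027 -0.002   1.    ]
 [ 0.5512  0.1314  0.0557]]
```

Call:
arm_command([
  [[0.001,0,0.001,0,0,0,0.05],[0.0005,0,0.0005,0,0,0,0.05]],
])

```text
t: 8.72
tool_pos: [0.5494, 0.1384, 0.0688]
tool_rot: [1.467, 1.962, -0.604]
contact_force: [0.2, -0.1, -2.5]
opening: 0.0591
```

```bash
python3 - <<'E'
from g import *
log(); print((cur()@TB)[:3,[0,3]].T)
E
```

```text
t 8.7167 q [-0.2081  0.2816  1.8009  0.6763  1.5207 -0.6938] pos [0.5494 0.1384 0.0688] F [ 0.1526 -0.0747 -2.4749] op 0.05909919681421639
[[ 0.0015 -0.0018  1.    ]
 [ 0.5516  0.1311  0.0539]]
```

Call:
arm_command([
  [[0.0007,0,0.0007,0,0,0,0.05],[0.0007,0,0.0007,0,0,0,0.05]],
])

```text
t: 8.88
tool_pos: [0.5499, 0.1383, 0.0679]
tool_rot: [1.467, 1.962, -0.603]
contact_force: [-1.0, -0.2, 3.4]
opening: 0.059
```

Call:
arm_command([
  [[0.0007,0,0.0007,0,0,0,0.05],[0.0007,0,0.0007,0,0,0,0.05]],
])

```text
t: 9.05
tool_pos: [0.5499, 0.1383, 0.0679]
tool_rot: [1.466, 1.964, -0.602]
contact_force: [-2.4, -1.7, 3.7]
opening: 0.0593
```

Contact at +3.5 N. Releasing and backing away along the tool axis.

Call:
arm_command([
  [[0,0,0,0,0,0,0.06],[0,0,0,0,0,0,0.065],[0,0,0,0,0,0,0.07],[0,0,0,0,0,0,0.078],[0,0,0,0,0,0,0.085],[0,0,0,0,0,0,0.085],[-0.006,0,0,0,0,0,0.085],[-0.015,0,0,0,0,0,0.085],[-0.015,0,0,0,0,0,0.085],[-0.02,0,0,0,0,0,0.085],[-0.03,0,0,0,0,0,0.085],[-0.03,0,0,0,0,0,0.085],[0,0,0,0,0,0,0.085]],
])

```text
t: 10.13
tool_pos: [0.5754, 0.0534, 0.156]
tool_rot: [1.466, 1.961, -0.599]
contact_force: [0.4, -0.5, 1.3]
opening: 0.0849
```

```bash
python3 - <<'E'
from g import *
log(); get_image("top"); im=get_image("top"); a=cv2.resize(im[190:270,220:320],None,fx=4,fy=4)
b=get_image("scene"); 
for c in("top","scene"):
    for r in cut_out(c,"block_b_center")[:4]: ys,xs=np.where(r["mask"]); print(c,round(r["conf"],2),xs.min(),xs.max(),ys.min(),ys.max())
    for r in mark_of(c,"block_b_center")[:4]: print(c,round(r["conf"],2),tow(c,r["at"]))
b=cv2.resize(b[150:260,260:360],None,fx=4,fy=4); h=max(a.shape[0],b.shape[0])
pad=lambda x:np.pad(x,((0,h-x.shape[0]),(0,0),(0,0))); save("st2.png",np.hstack([pad(a),pad(b)]))
E
```

```text
t 10.1333 q [-0.3292  0.2416  1.68    0.6274  1.7147 -0.6875] pos [0.5754 0.0534 0.156 ] F [ 0.3712 -0.4695  1.3373] op 0.08493920731518269
top 0.95 246 264 217 248
top 0.58 224 267 287 330
top 0.83 [0.5569 0.1311 0.0529]
top 0.63 [0.3602 0.1475 0.0108]
top 0.45 [ 0.7037 -0.2242  0.0006]
scene 0.95 299 322 197 243
scene 0.83 219 257 234 262
scene 0.7 357 403 234 263
scene 0.2 427 473 244 297
scene 0.96 [0.5545 0.1308 0.0561]
scene 0.94 [0.3599 0.152  0.0134]
```

View pics/st2.png

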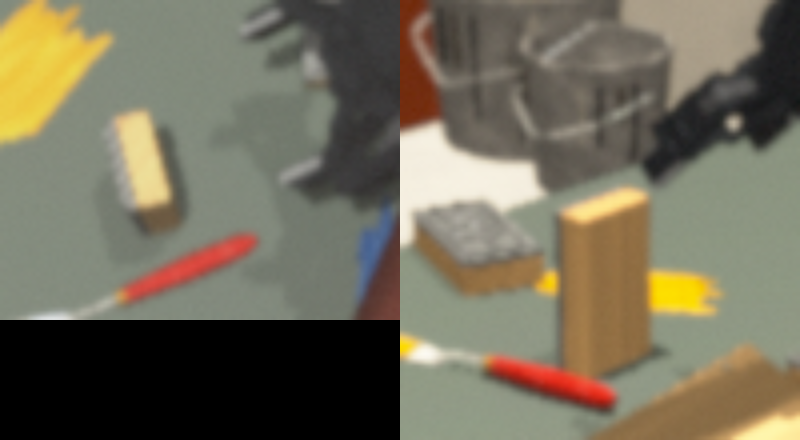

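The block stands upright at about (0.553, 0.131), carved face to the left (+y), as intended. Next I'll swing over and regrip from the carved side.

```bash
cat > g2.py <<'E'
from g import *
w=d(-73); be=np.radians(40); B2=np.array([.553,.131,.055])
X2=np.cos(be)*w-np.sin(be)*Z
G2=pose(grasp2tcp(B2-.007*w+.005*Z,X2),X2,d(17)); P2=G2.copy(); P2[:3,3]-=.10*X2
BS=frame(B2,Z,w)   # block standing: x=top, z=plain normal
TB2=np.linalg.inv(G2)@BS
e=d(-6.2); a=np.radians(22); es=np.cos(a)*e+np.sin(a)*Z; n=np.cos(a)*Z-np.sin(a)*e; H=np.array([.4177,-.1305,.0645])
def place(up,off): return frame(H+up*es+off*n,es,-n)
E
python3 - <<'E'
from g2 import *
M=pose([.555,.125,.25],-Z,d(17))
F=place(0,0)@np.linalg.inv(TB2); F2=place(.01,.06)@np.linalg.inv(TB2)
for k,T in dict(M=M,P2=P2,G2=G2,F2=F2,F=F).items(): print(k,T[:3,3],*ik(T,p))
print("M");steps(M,9);print("P2");steps(P2,10,M)
E
```

```text
M [0.555 0.125 0.25 ] [ 0.0907 -0.0911  1.7236 -0.      1.5091 -0.206 ] 4.446321215716417e-12
P2 [0.5328 0.197  0.1121] [ 0.5868  0.2634  1.7702 -0.8287  1.4797  0.5337] 8.156179833440084e-12
G2 [0.5552 0.1238 0.0478] [ 0.4625  0.3134  1.8416 -0.8948  1.3191  0.5558] 3.991497548493381e-12
F2 [ 0.4007 -0.1287  0.1142] [-0.4235 -0.1154  2.0041 -0.096   1.5525 -1.8699] 1.4142257094824549e-15
F [ 0.4139 -0.1301  0.0548] [-0.4156  0.0016  2.0041 -0.0945  1.4368 -1.8513] 7.21031743904148e-14
M
[-0.0024, 0.0004, -0.0133] [-0.05, -5.08, 0.04]
[-0.0036, 0.0004, -0.013] [-0.05, -5.08, 0.04]
[-0.0047, 0.0004, -0.0127] [-0.05, -5.08, 0.04]
[-0.0058, 0.0005, -0.0122] [-0.05, -5.08, 0.04]
[-0.0069, 0.0005, -0.0116] [-0.05, -5.08, 0.04]
[-0.0079, 0.0005, -0.011] [-0.05, -5.08, 0.04]
[-0.0088, 0.0005, -0.0102] [-0.05, -5.08, 0.04]
[-0.0097, 0.0005, -0.0094] [-0.05, -5.08, 0.04]
[-0.0105, 0.0005, -0.0085] [-0.05, -5.08, 0.04]
P2
[0.0138, -0.0, -0.0075] [0.0, -5.0, 0.0]
[0.0131, -0.0, -0.0087] [0.0, -5.0, 0.0]
[0.0123, -0.0, -0.0098] [0.0, -5.0, 0.0]
[0.0114, -0.0, -0.0109] [0.0, -5.0, 0.0]
[0.0104, -0.0, -0.0118] [0.0, -5.0, 0.0]
[0.0093, -0.0, -0.0127] [0.0, -5.0, 0.0]
[0.0082, -0.0, -0.0134] [0.0, -5.0, 0.0]
[0.007, -0.0, -0.0141] [0.0, -5.0, 0.0]
[0.0057, -0.0, -0.0146] [0.0, -5.0, 0.0]
[0.0044, -0.0, -0.0151] [0.0, -5.0, 0.0]
```

Call:
arm_command([
  [[-0.008,0,-0.012,0,-3,0,0.085],[-0.008,0,-0.013,0,-5,0,0.085],[-0.008,0,-0.013,0,-5,0,0.085],[-0.008,0,-0.012,0,-5,0,0.085],[-0.008,0,-0.011,0,-5,0,0.085],[-0.008,0,-0.011,0,-5,0,0.085],[-0.009,0,-0.01,0,-5,0,0.085],[-0.01,0,-0.01,0,-5,0,0.085],[-0.01,0,-0.009,0,-5,0,0.085],[0,0,-0.01,0,-5,0,0.085],[0,0,-0.014,0,-5,0,0.085],[0,0,-0.014,0,-5,0,0.085],[0,0,-0.014,0,-5,0,0.085],[0,0,-0.014,0,-5,0,0.085],[0,0,0,0,0,0,0.085]],
])

```text
t: 11.73
tool_pos: [0.5259, 0.185, 0.2446]
tool_rot: [0.702, 0.99, -1.135]
contact_force: [-1.0, -0.4, -1.0]
opening: 0.0848
```

```bash
python3 - <<'E'
from g2 import *
log();steps(P2,7)
E
```

```text
t 11.7333 q [ 0.4124 -0.047   1.7335 -0.4263  1.5326  0.1398] pos [0.5259 0.185  0.2446] F [-0.9799 -0.4273 -0.9645] op 0.08480667862228233
[0.0166, 0.0019, -0.0091] [0.14, -3.61, 0.13]
[0.016, 0.0018, -0.0102] [0.14, -3.61, 0.13]
[0.0153, 0.0018, -0.0112] [0.14, -3.61, 0.13]
[0.0146, 0.0017, -0.0121] [0.14, -3.61, 0.13]
[0.0138, 0.0016, -0.013] [0.14, -3.61, 0.13]
[0.013, 0.0016, -0.0138] [0.14, -3.61, 0.13]
[0.0121, 0.0015, -0.0146] [0.14, -3.61, 0.13]
```

Call:
arm_command([
  [[0.012,0.002,-0.012,0.1,-3.6,0.1,0.085],[0.016,0.002,-0.01,0.1,-3.6,0.1,0.085],[0.015,0.002,-0.011,0.1,-3.6,0.1,0.085],[0.015,0.002,-0.012,0.1,-3.6,0.1,0.085],[0.014,0.002,-0.013,0.1,-3.6,0.1,0.085],[0.013,0.001,-0.014,0.1,-3.6,0.1,0.085],[0.012,0.001,-0.014,0.1,-3.6,0.1,0.085],[0,0,0,0,0,0,0.085],[0,0,0,0,0,0,0.085]],
])

```text
t: 12.48
tool_pos: [0.5274, 0.2032, 0.1061]
tool_rot: [0.42, 0.599, -1.215]
contact_force: [0.9, -0.0, 0.3]
opening: 0.085
```

```bash
python3 - <<'E'
from g2 import *
log();steps(G2,9)
E
```

```text
t 12.4833 q [ 0.604   0.2782  1.7699 -0.8348  1.4881  0.5374] pos [0.5274 0.2032 0.1061] F [ 0.9417 -0.0258  0.2571] op 0.08495764290178051
[0.0113, 0.0004, 0.0009] [0.12, 0.09, -0.0]
[0.0113, 0.0004, 0.0009] [0.12, 0.09, -0.0]
[0.0113, 0.0004, 0.0009] [0.12, 0.09, -0.0]
[0.0113, 0.0004, 0.0009] [0.12, 0.09, -0.0]
[0.0113, 0.0004, 0.001] [0.12, 0.09, -0.0]
[0.0113, 0.0004, 0.001] [0.12, 0.09, -0.0]
[0.0113, 0.0004, 0.001] [0.12, 0.09, -0.0]
[0.0113, 0.0004, 0.001] [0.12, 0.09, -0.0]
[0.0113, 0.0004, 0.001] [0.12, 0.09, -0.0]
```

Call:
arm_command([
  [[0.008,0.0005,0,0.1,0,0,0.085],[0.011,0.0005,0,0.1,0,0,0.085],[0.011,0.0005,0,0.1,0,0,0.085],[0.011,0.0005,0,0.1,0,0,0.085],[0.005,0.0005,0,0.1,0,0,0.085],[0,0,0,0,0,0,0.085]],
])

```text
t: 12.98
tool_pos: [0.5442, 0.1655, 0.0802]
tool_rot: [0.44, 0.592, -1.218]
contact_force: [-0.0, 0.1, -0.1]
opening: 0.0849
```

```bash
python3 - <<'E'
from g2 import *
log();steps(G2,5)
E
```

```text
t 12.9833 q [ 0.5356  0.292   1.8033 -0.8634  1.4068  0.5513] pos [0.5442 0.1655 0.0802] F [-0.04    0.097  -0.0566] op 0.0849115887183587
[0.0108, -0.0004, 0.0005] [-0.0, 0.09, -0.03]
[0.0108, -0.0004, 0.0005] [-0.0, 0.09, -0.03]
[0.0108, -0.0004, 0.0005] [-0.0, 0.09, -0.03]
[0.0108, -0.0004, 0.0006] [-0.0, 0.09, -0.03]
[0.0108, -0.0003, 0.0006] [-0.0, 0.09, -0.03]
```

Call:
arm_command([
  [[0.008,-0.0004,0.0005,0,0.1,0,0.085],[0.011,-0.0004,0.0005,0,0.1,0,0.085],[0.011,-0.0004,0.0005,0,0.1,0,0.085],[0.011,-0.0004,0.0005,0,0.1,0,0.085],[0.008,-0.0004,0.0005,0,0.1,0,0.085],[0.003,0,0,0,0,0,0.085],[0,0,0,0,0,0,0.085]],
])

```text
t: 13.57
tool_pos: [0.5564, 0.12, 0.0464]
tool_rot: [0.449, 0.599, -1.217]
contact_force: [-0.2, -0.6, 0.4]
opening: 0.0848
```

```bash
python3 - <<'E'
from g2 import *
log();steps(G2,1)
E
```

```text
t 13.5667 q [ 0.4552  0.3111  1.8462 -0.8973  1.3094  0.5565] pos [0.5564 0.12   0.0464] F [-0.1715 -0.6098  0.4311] op 0.08476874949320268
[-0.0039, -0.0, -0.0015] [-0.17, -0.16, -0.14]
```

Call:
arm_command([
  [[-0.003,0,-0.001,0,0,0,0.085],[0,0,0,0,0,0,0.075],[0,0,0,0,0,0,0.068],[0,0,0,0,0,0,0.063],[0,0,0,0,0,0,0.06],[0,0,0,0,0,0,0.05],[0,0,0,0,0,0,0.05],[0,0,0,0,0,0,0.05],[0,0,0,0,0,0,0.05]],
], squeeze=60)

```text
t: 14.32
tool_pos: [0.5554, 0.1243, 0.0482]
tool_rot: [0.449, 0.599, -1.216]
contact_force: [-0.2, 0.1, -0.2]
opening: 0.0588
```

```bash
cat >> g2.py <<'E'
if os.path.exists("tb2.pkl"): TB2=pickle.load(open("tb2.pkl","rb"))
E
python3 - <<'E'
from g2 import *
log();steps(G2,1)
T=cur(); j=T[:3,1]; ww=np.cross(j,Z); ww/=np.linalg.norm(ww); ww*=np.sign(ww@w)
c=B2+j*(j@(T[:3,3]-B2)); c[2]=.055; TB2=np.linalg.inv(T)@frame(c,Z,ww); print(TB2,T[:3,3]); pickle.dump(TB2,open("tb2.pkl","wb"))
L=T.copy();L[2,3]+=.1; steps(L,1)
F2=place(.012,.06)@np.linalg.inv(TB2); print(F2[:3,3],*ik(F2,p)); Md=F2.copy(); Md[:3,3]=[.47,-.02,.22]
Rm=R.from_matrix(L[:3,:3]); rel=(Rm.inv()*R.from_matrix(F2[:3,:3])); print(np.degrees(rel.as_rotvec()))
Md[:3,:3]=(Rm*R.from_rotvec(rel.as_rotvec()*.55)).as_matrix(); print(*ik(Md,p)); steps(Md,10,L); print(); steps(F2,10,Md)
E
```

```text
t 14.3167 q [ 0.4627  0.3103  1.8433 -0.8941  1.3154  0.5574] pos [0.5554 0.1243 0.0482] F [-0.22    0.0801 -0.1705] op 0.058818173407282445
[0.0006, -0.0004, 0.0] [-0.16, -0.16, -0.22]
[[-0.645  -0.0029  0.7642 -0.0098]
 [ 0.0045 -1.      0.     -0.    ]
 [ 0.7642  0.0034  0.645   0.0006]
 [ 0.      0.      0.      1.    ]] [0.5554 0.1243 0.0482]
[-0.0645, 0.0005, 0.0764] [0.0, 0.0, 0.0]
[ 0.4028 -0.1288  0.1155] [-0.4233 -0.1095  1.9967 -0.094   1.5576 -1.8664] 7.436769555619505e-16
[-67.5598  60.0443  19.0063]
[-0.0454 -0.3639  2.0204 -0.2674  1.4067 -0.9707] 1.1018631132096548e-12
[0.004, -0.0124, 0.0128] [-3.72, 3.3, 1.05]
[0.003, -0.0132, 0.0122] [-3.72, 3.3, 1.05]
[0.0021, -0.0141, 0.0114] [-3.72, 3.3, 1.05]
[0.0012, -0.0148, 0.0106] [-3.72, 3.3, 1.05]
[0.0003, -0.0155, 0.0097] [-3.72, 3.3, 1.05]
[-0.0005, -0.0161, 0.0086] [-3.72, 3.3, 1.05]
[-0.0013, -0.0166, 0.0075] [-3.72, 3.3, 1.05]
[-0.002, -0.017, 0.0063] [-3.72, 3.3, 1.05]
[-0.0026, -0.0173, 0.0051] [-3.72, 3.3, 1.05]
[-0.0032, -0.0176, 0.0038] [-3.72, 3.3, 1.05]

[0.0125, -0.0107, -0.0017] [-3.04, 2.7, 0.86]
[0.0124, -0.0108, -0.0017] [-3.04, 2.7, 0.86]
[0.0123, -0.0109, -0.0017] [-3.04, 2.7, 0.86]
[0.0122, -0.011, -0.0017] [-3.04, 2.7, 0.86]
[0.0121, -0.0111, -0.0017] [-3.04, 2.7, 0.86]
[0.012, -0.0112, -0.0017] [-3.04, 2.7, 0.86]
[0.0119, -0.0113, -0.0017] [-3.04, 2.7, 0.86]
[0.0119, -0.0114, -0.0018] [-3.04, 2.7, 0.86]
[0.0118, -0.0114, -0.0018] [-3.04, 2.7, 0.86]
[0.0117, -0.0115, -0.0019] [-3.04, 2.7, 0.86]
```

Call:
arm_command([
  [[-0.005,0,0.006,0,0,0,0.05],[-0.013,0,0.015,0,0,0,0.05],[-0.013,0,0.015,0,0,0,0.05],[-0.013,0,0.015,0,0,0,0.05],[-0.013,0,0.015,0,0,0,0.05],[-0.006,0,0.008,0,0,0,0.05],[0.004,-0.012,0.013,-3,2.5,0.8,0.05],[0.003,-0.013,0.012,-3.7,3.3,1,0.05],[0.002,-0.014,0.011,-3.7,3.3,1,0.05],[0.001,-0.015,0.011,-3.7,3.3,1,0.05],[0,-0.016,0.01,-3.7,3.3,1,0.05],[-0.001,-0.016,0.009,-3.7,3.3,1,0.05],[-0.001,-0.017,0.008,-3.7,3.3,1,0.05],[-0.002,-0.017,0.006,-3.7,3.3,1,0.05],[-0.003,-0.017,0.005,-3.7,3.3,1,0.05],[-0.003,-0.018,0.004,-3.7,3.3,1,0.05],[0,0,0,0,0,0,0.05]],
])

```text
t: 15.73
tool_pos: [0.4604, -0.0243, 0.2206]
tool_rot: [0.267, 1.394, -0.63]
contact_force: [0.4, 0.2, -2.3]
opening: 0.0587
```

```bash
python3 - <<'E'
from g2 import *
log(); print((cur()@TB2)[:3,[0,3]].T)
F2=place(.015,.06)@np.linalg.inv(TB2); steps(F2,11)
E
```

```text
t 15.7333 q [-0.062  -0.377   2.0273 -0.2555  1.4306 -1.0188] pos [ 0.4604 -0.0243  0.2206] F [ 0.4316  0.2198 -2.2648] op 0.05871664842548991
[[ 0.6053 -0.2375  0.7598]
 [ 0.4605 -0.0222  0.2302]]
[0.0113, -0.0087, -0.0008] [-2.63, 2.31, 0.79]
[0.0112, -0.0089, -0.0007] [-2.63, 2.31, 0.79]
[0.0111, -0.009, -0.0007] [-2.63, 2.31, 0.79]
[0.011, -0.0091, -0.0007] [-2.63, 2.31, 0.79]
[0.0109, -0.0092, -0.0006] [-2.63, 2.31, 0.79]
[0.0108, -0.0094, -0.0006] [-2.63, 2.31, 0.79]
[0.0107, -0.0095, -0.0006] [-2.63, 2.31, 0.79]
[0.0106, -0.0096, -0.0006] [-2.63, 2.31, 0.79]
[0.0105, -0.0097, -0.0006] [-2.63, 2.31, 0.79]
[0.0104, -0.0098, -0.0007] [-2.63, 2.31, 0.79]
[0.0103, -0.0099, -0.0007] [-2.63, 2.31, 0.79]
```

Call:
arm_command([
  [[0.007,-0.008,-0.001,-2,1.8,0.6,0.05],[0.011,-0.009,-0.001,-2.6,2.3,0.8,0.05],[0.011,-0.009,-0.001,-2.6,2.3,0.8,0.05],[0.011,-0.009,-0.001,-2.6,2.3,0.8,0.05],[0.011,-0.009,-0.001,-2.6,2.3,0.8,0.05],[0.011,-0.009,-0.001,-2.6,2.3,0.8,0.05],[0.011,-0.009,-0.001,-2.6,2.3,0.8,0.05],[0.011,-0.01,-0.001,-2.6,2.3,0.8,0.05],[0.01,-0.01,-0.001,-2.6,2.3,0.8,0.05],[0.01,-0.01,-0.001,-2.6,2.3,0.8,0.05],[0.009,-0.01,-0.001,-2.6,2.3,0.8,0.05],[0,0,0,0,0,0,0.05],[0,0,0,0,0,0,0.05]],
])

```text
t: 16.82
tool_pos: [0.3971, -0.1269, 0.1127]
tool_rot: [0.11, 1.893, -0.073]
contact_force: [0.6, -1.0, -1.8]
opening: 0.0588
```

```bash
cat > chk.py <<'E'
from g2 import *
def rel():
    Q=np.linalg.inv(frame(H,es,-n))@cur()@TB2; print("block rel home (up, across, off) mm",Q[:3,3]*[1000,1000,-1000],"rot deg",np.degrees(R.from_matrix(Q[:3,:3]).as_rotvec()))
E
python3 - <<'E'
from chk import *
log(); rel(); steps(place(.012,.012)@np.linalg.inv(TB2),6)
im=get_image("scene"); a=cv2.resize(im[190:330,250:400],None,fx=4,fy=4); save("ov.png",a)
E
```

```text
t 16.8167 q [-0.4243 -0.1148  2.0081 -0.0945  1.5596 -1.8667] pos [ 0.3971 -0.1269  0.1127] F [ 0.5914 -1.0281 -1.7783] op 0.05875392678397699
block rel home (up, across, off) mm [ 5.5319 -1.3286 59.5097] rot deg [ 0.0957 -0.4419  0.08  ]
[0.0053, -0.0002, 0.006] [-0.0, -0.07, -0.02]
[0.0053, -0.0002, 0.006] [-0.0, -0.07, -0.02]
[0.0053, -0.0002, 0.006] [-0.0, -0.07, -0.02]
[0.0053, -0.0002, 0.006] [-0.0, -0.07, -0.02]
[0.0053, -0.0002, 0.006] [-0.0, -0.07, -0.02]
[0.0053, -0.0002, 0.006] [-0.0, -0.07, -0.02]
```

View pics/ov.png

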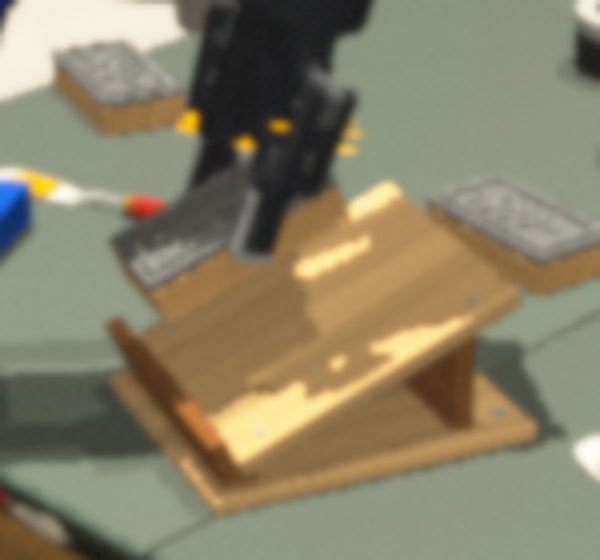

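The block hangs carved side up, parallel to the board, with its lower end by the lip at crop (135,285). Descending.

Call:
arm_command([
  [[0.003,0,0.005,0,0,0,0.05],[0.005,0,0.007,0,0,0,0.05],[0.005,0,0.007,0,0,0,0.05],[0.005,0,0.007,0,0,0,0.05],[0.005,0,0.006,0,-0.2,0,0.05],[0.004,0,0.004,0,-0.2,0,0.05],[0,0,0,0,0,0,0.05]],
])

```text
t: 17.45
tool_pos: [0.4272, -0.1273, 0.0737]
tool_rot: [0.104, 1.878, -0.075]
contact_force: [-0.7, 0.3, -2.4]
opening: 0.0591
```

```bash
python3 - <<'E'
from chk import *
log(); rel(); steps(place(.009,.004)@np.linalg.inv(TB2),4); T=cur(); print("es in tool",T[:3,:3].T@es,"n",T[:3,:3].T@n)
E
```

```text
t 17.45 q [-0.4017 -0.0013  1.9699 -0.0878  1.471  -1.8404] pos [ 0.4272 -0.1273  0.0737] F [-0.6951  0.2694 -2.3592] op 0.05914911629599787
block rel home (up, across, off) mm [18.64   -4.1809 12.2329] rot deg [-0.0224  0.4099 -0.1396]
[0.0031, -0.001, -0.0006] [0.02, 0.1, 0.03]
[0.0031, -0.001, -0.0005] [0.02, 0.1, 0.03]
[0.0031, -0.001, -0.0005] [0.02, 0.1, 0.03]
[0.0031, -0.001, -0.0005] [0.02, 0.1, 0.03]
es in tool [-0.6395  0.0021  0.7688] n [-0.7688 -0.0004 -0.6395]
```

Call:
arm_command([
  [[0.003,-0.001,-0.001,0,0.1,0,0.05],[0.003,-0.001,0,0,0.1,0,0.05],[0.003,-0.001,0,0,0.1,0,0.05],[0.002,-0.001,0,0,0.1,0,0.05],[0,0,0,0,0,0,0.05]],
])

```text
t: 17.87
tool_pos: [0.4217, -0.1312, 0.0622]
tool_rot: [0.104, 1.887, -0.075]
contact_force: [0.5, 0.3, -1.8]
opening: 0.0584
```

```bash
python3 - <<'E'
from chk import *
log(); rel(); F=ctrl.get_obs()["contact_force"]; print("F es,n",F@es,F@n)
E
```

```text
t 17.8667 q [-0.4113  0.0119  1.98   -0.0933  1.4553 -1.8467] pos [ 0.4217 -0.1312  0.0622] F [ 0.4608  0.2512 -1.8212] op 0.058386838739763344
block rel home (up, across, off) mm [9.7067 0.2428 3.4627] rot deg [-0.0287 -0.0843 -0.1369]
F es,n -0.2826413231926597 -1.8500318964958073
```

Excellent. Creeping onto the board.

Call:
arm_command([
  [[0.001,0,0.001,0,0,0,0.05],[0.0006,0,0.0005,0,0,0,0.05],[0.0006,0,0.0005,0,0,0,0.05]],
])

```text
t: 18.12
tool_pos: [0.423, -0.1316, 0.0597]
tool_rot: [0.105, 1.886, -0.076]
contact_force: [-0.4, 0.4, -2.7]
opening: 0.0592
```

Call:
arm_command([
  [[0.0007,0,0.0006,0,0,0,0.05],[0.0007,0,0.0006,0,0,0,0.05]],
])

```text
t: 18.28
tool_pos: [0.423, -0.1317, 0.0596]
tool_rot: [0.105, 1.89, -0.075]
contact_force: [-5.0, 0.9, 5.8]
opening: 0.0591
```

```bash
python3 - <<'E'
from chk import *
log(); rel(); F=ctrl.get_obs()["contact_force"]; print("F es,n",F@es,F@n)
E
```

```text
t 18.2833 q [-0.4109  0.0216  1.9759 -0.0936  1.4527 -1.8454] pos [ 0.423  -0.1317  0.0596] F [-4.9575  0.8553  5.8292] op 0.059139001343613884
block rel home (up, across, off) mm [10.0314  0.5989  0.4534] rot deg [-0.0262 -0.2516 -0.1061]
F es,n -2.4715823470410254 7.285585303554472
```

Contact on the board (7 N). Sliding down towards the lip.

Call:
arm_command([
  [[0.0008,0,-0.0015,0,0,0,0.05],[0.001,0,-0.0012,0,0,0,0.05],[0.001,0,-0.0012,0,0,0,0.05],[0.001,0,-0.0012,0,0,0,0.05]],
])

```text
t: 18.62
tool_pos: [0.4183, -0.1314, 0.0577]
tool_rot: [0.104, 1.885, -0.076]
contact_force: [0.3, -1.1, -0.3]
opening: 0.0587
```

```bash
cat > c.py <<'E'
from chk import *
log(); rel(); F=ctrl.get_obs()["contact_force"]; print("F es,n",F@es,F@n)
E
python3 c.py
```

```text
t 18.6167 q [-0.4142  0.01    1.9905 -0.0943  1.4447 -1.848 ] pos [ 0.4183 -0.1314  0.0577] F [ 0.2923 -1.1113 -0.3324] op 0.058688988408020774
block rel home (up, across, off) mm [4.9046 0.8194 0.5162] rot deg [-0.076   0.0173 -0.1337]
F es,n 0.2561958054310603 -0.4619806450961764
```

Call:
arm_command([
  [[0.001,0,-0.0012,0,0,0,0.05],[0.001,0,-0.0012,0,0,0,0.05],[0.0008,0,-0.001,0,0,0,0.05]],
])

```text
t: 18.87
tool_pos: [0.4142, -0.131, 0.056]
tool_rot: [0.104, 1.884, -0.076]
contact_force: [1.0, 0.3, -1.5]
opening: 0.0592
```

```bash
python3 c.py
```

```text
t 18.8667 q [-0.4168  0.002   2.0016 -0.095   1.4402 -1.85  ] pos [ 0.4142 -0.131   0.056 ] F [ 0.9903  0.2931 -1.4756] op 0.05918113676213441
block rel home (up, across, off) mm [0.4105 0.859  0.5342] rot deg [-0.0886  0.0864 -0.1375]
F es,n 0.3306824901609706 -1.7250438450310248
```

Call:
arm_command([
  [[0.0007,0,-0.0008,0,0,0,0.05],[0.0007,0,-0.0008,0,0,0,0.05]],
])

```text
t: 19.03
tool_pos: [0.413, -0.1309, 0.0556]
tool_rot: [0.104, 1.881, -0.077]
contact_force: [5.0, 0.9, 2.6]
opening: 0.0585
```

Call:
arm_command([
  [[0.0007,0,-0.0008,0,0,0,0.05],[0.0007,0,-0.0008,0,0,0,0.05]],
])

```text
t: 19.2
tool_pos: [0.413, -0.1309, 0.0559]
tool_rot: [0.104, 1.876, -0.077]
contact_force: [3.7, 1.3, 1.2]
opening: 0.0592
```

```bash
python3 c.py
```

```text
t 19.2 q [-0.4189 -0.0065  2.009  -0.0933  1.4336 -1.852 ] pos [ 0.413  -0.1309  0.0559] F [3.67   1.3404 1.1845] op 0.0592312362383929
block rel home (up, across, off) mm [-0.7971  0.8838  0.9148] rot deg [-0.093   0.5342 -0.1208]
F es,n 3.6923864959178103 -0.21432980767400397
```

The lip is felt (+3.7 N up the slope). I'll seat the block onto the board, then release and withdraw.

Call:
arm_command([
  [[0.0006,0,0.0004,0,-0.3,0,0.05],[0.0004,0,0.0004,0,-0.2,0,0.05]],
])

```text
t: 19.37
tool_pos: [0.4131, -0.1309, 0.0558]
tool_rot: [0.103, 1.869, -0.077]
contact_force: [0.5, 1.2, 4.6]
opening: 0.0588
```

```bash
python3 c.py
```

```text
t 19.3667 q [-0.4199 -0.0113  2.0129 -0.0916  1.4277 -1.8536] pos [ 0.4131 -0.1309  0.0558] F [0.4619 1.246  4.641 ] op 0.05877622906144308
block rel home (up, across, off) mm [-0.7697  0.8922  0.804 ] rot deg [-0.0838  0.9354 -0.1298]
F es,n 2.039517933038838 4.181455930406491
```

Call:
arm_command([
  [[0,0,0,0,0.5,0,0.05],[0.0003,0,0.0002,0,0.5,0,0.05],[0,0,0,0,0,0,0.05]],
])

```text
t: 19.62
tool_pos: [0.413, -0.1309, 0.0556]
tool_rot: [0.104, 1.888, -0.076]
contact_force: [0.3, 0.2, 3.2]
opening: 0.059
```

```bash
python3 c.py
```

```text
t 19.6167 q [-0.4171  0.0027  2.0024 -0.0959  1.442  -1.8501] pos [ 0.413  -0.1309  0.0556] F [0.3116 0.1701 3.1508] op 0.05897877438494278
block rel home (up, across, off) mm [-0.7917  0.8846  0.4984] rot deg [-0.0778 -0.1122 -0.1311]
F es,n 1.4505108508733224 2.8121512924569574
```

Flat (0.1°), on the board and against the lip with a light load. Releasing.

Call:
arm_command([
  [[0,0,0,0,0,0,0.06],[0,0,0,0,0,0,0.065],[0,0,0,0,0,0,0.07],[0,0,0,0,0,0,0.078],[0,0,0,0,0,0,0.085],[0,0,0,0,0,0,0.085],[-0.006,0,0,0,0,0,0.085],[-0.012,0,0,0,0,0,0.085],[-0.015,0,0,0,0,0,0.085],[-0.02,0,0,0,0,0,0.085],[-0.025,0,0,0,0,0,0.085],[-0.025,0,0,0,0,0,0.085],[-0.025,0,0,0,0,0,0.085],[-0.025,0,0,0,0,0,0.085],[-0.025,0,0,0,0,0,0.085],[0,0,0,0,0,0,0.085]],
])

```text
t: 20.95
tool_pos: [0.4703, -0.1368, 0.2368]
tool_rot: [0.104, 1.892, -0.077]
contact_force: [0.9, 0.0, 1.0]
opening: 0.0851
```

```bash
python3 - <<'E'
from g2 import *
log()
for c in("top","scene"):
    get_image(c); im=get_image(c)
    for r in mark_of(c,"block_b_center")[:5]:
        v=tow(c,r["at"]); q=v-H; print(c,round(r["conf"],2),v,"rel home up/across/off mm",1000*np.array([q@es,q@np.cross(n,es),q@n]))
    for t in("roller","baren"): print(t,[tow(c,r["at"]) for r in mark_of(c,t)[:1]])
    if c=="scene": save("end.png",cv2.resize(im[190:330,200:400],None,fx=4,fy=4))
E
```

```text
t 20.95 q [-0.385  -0.0541  1.7348 -0.0891  1.772  -1.8489] pos [ 0.4703 -0.1368  0.2368] F [0.9316 0.0447 0.9989] op 0.08506692205314352
top 0.56 [0.3629 0.1461 0.0138] rel home up/across/off mm [-97.2009 269.1027 -15.3696]
roller []
baren [array([ 0.6551, -0.3844, -0.0031])]
scene 0.95 [ 0.4172 -0.1314  0.0636] rel home up/across/off mm [-0.7308 -0.9478 -0.6725]
scene 0.57 [0.3593 0.1516 0.0124] rel home up/across/off mm [-101.6005  274.1365  -15.1176]
roller [array([ 0.7032, -0.2235, -0.0067])]
baren [array([ 0.6605, -0.0206,  0.0137])]
```

View pics/end.png

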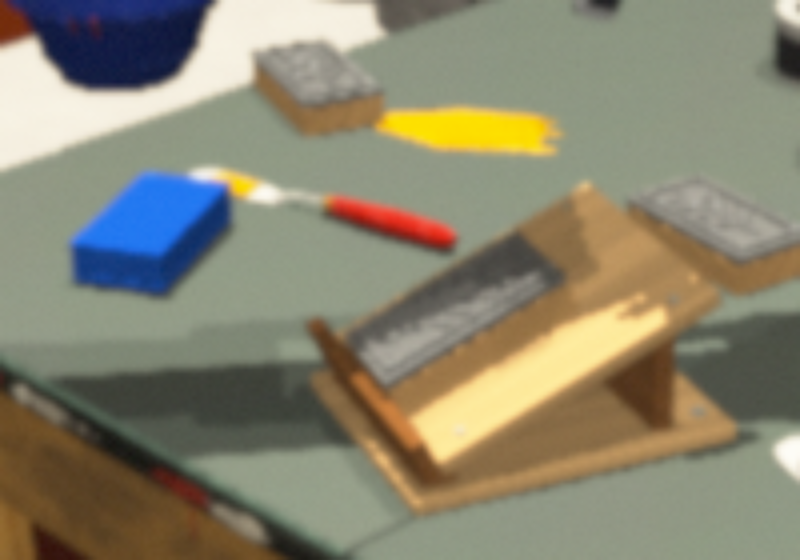

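The block lies carved side up on the board, with its lower end against the lip at crop (370,370). The other blocks look undisturbed and the arm is clear.

```bash
python3 -c "
from h import *
print(finish_job())"
```

```text
the job is handed in; nothing more can be done
None
```

The face-down block (the plain wooden one) is now on the rack, carved side up, with its lower end against the lip. I handed the job in at about 21 s of the 61 s allowed. I gripped it, stood it on end at the clear spot, regripped it from the carved side, laid it on the slope and slid it down until it touched the lip.

**Last checks:**
- **Before release:** the arm's own pose put the block 0.8 mm down the slope from home, 0.9 mm off the middle and 0.5 mm off the board. It was within 0.2° of flat and straight, with only light contact forces (under 4 N).
- **After release:** the scene camera's network placed it within 1 mm of home, and the last picture showed it flat with the arm clear.

**What disagreed or went unchecked:**
- **Top camera:** it did not report the block or the roller in the last look, probably because the arm hid them. It did report the baren where it started.
- **Scene camera:** it found the roller in place, but its baren report at about (0.66, -0.02) was really one of the grey blocks. It had made the same mistake at low confidence at the start.
- **Other two blocks:** I checked them only by eye in the last picture, where they looked unmoved.

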